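# Fit the splined coupling sleeve to the stirrer drive

## Task

Pull the coupling sleeve with the black collar sideways out of its spring clip on the green rack and push it, flanged end first, onto the splined shaft of the slanted stirrer drive, rocking it about the shaft until the teeth mesh and it slides fully home against the steel shoulder. Let go of it there. Leave the white-collared adaptor in its clip, and do not disturb the brown bottle or the white stopper.

Things in the scene. Friction and masses are not known exactly. Their poses are not given: they have to be found in the camera images.
- sleeve: Coupling sleeve, about 220 g, standing upright in one of the rack's two clips. Origin: centre of its flanged foot; own z runs along its axis to the collar. From the foot: steel flange 44 mm diameter, z 0 to 10 mm; steel waist 34 mm diameter, z 10 to 38 (the clip holds it here); black collar to grip, 40 mm diameter, z 38 to 74. The splined bore opens at the foot.
- collar (a point): Point on the sleeve's axis in the middle of its black collar, 56 mm above its foot. The bore: open at the foot, 38 mm deep, 28 mm diameter, with six straight inward teeth 60 degrees apart, one on the sleeve's own x axis, 4 mm wide, reaching in to radius 10.5 mm, from the foot to 20 mm depth.
- adaptor: Bystander in the other clip: same outside shape and sizes as the sleeve but with a white collar and no teeth. Leave it in place. Origin: centre of its foot.
- rack: Fixed green clip rack. Origin on the bench; own -x is the open side of the clips, the way to pull. Base plate, top 10 mm above the bench, from x -75 to +50 mm, y -80 to +80; sleeve and adaptor stand on it at x 0, y +34 or -34. A back board at x 24 to 34 mm reaches 42 mm above the bench.
- clips (a point): Point midway between the two clips, 33 mm above the bench; axes as the rack's. Each clip has two steel spring jaws, 26 to 40 mm above the bench, to 24 mm either side of the sleeve's axis and to x -23 mm. Pulled to -x the sleeve resists, rising to 15 N, and snaps free 20 mm out; 50 mm out it can be lifted. In the clip its flange catches under the jaws if lifted over 6 mm.
- seat (a point): Centre of the steel shoulder at the root of the splined shaft, on the fixed drive, 175 mm above the bench. Own z runs along the shaft, outwards, leaning 32 degrees from vertical towards the cradle's own -x. Shoulder 44 mm across, on a 74 mm square black gearbox whose top face is 12 mm below it. Seated, the sleeve's foot lies on the shoulder, axes in line.
- shaft_tip (a point): Tip of the shaft, 36 mm out from the shoulder. From the shoulder: six straight teeth to 22 mm, 60 degrees apart, 4 mm wide with rounded ends, radius 13 mm (root 9.2); then a smooth 18 mm pilot to 30 mm, tapering to 11 mm at the tip. Stiff to turn (0.8 N m). The teeth's angle is unknown, NOT in this attitude; they mesh within about 6 degrees; unmeshed, the foot stops at 22 mm.
- cradle: Fixed green slanted cradle that carries the drive. Origin: on the bench, straight below the shoulder; the shaft leans towards its own -x, the black motor slopes down towards +x and ends about 120 mm behind. Base plate from x -50 to +170 mm, 120 mm wide.
- bottle: Bystander: brown glass bottle, 60 mm diameter, 130 mm high, standing loose. Origin: centre of its base. Do not move it.
- stopper: Bystander: white stopper, 40 mm diameter, 50 mm high, standing loose beside the cradle. Origin: centre of its base. Do not move it.
- post: Fixed upright steel rod, 15 mm diameter, 262 mm high, on a green base 100 x 80 x 12 mm, with a green boss 170 to 205 mm up and a black knob there that reaches 48 mm towards its own +x. Origin: on the bench under the rod.
Not all that is in view belongs to the job. Leave any orange or yellow look-alike of the sleeve alone.

How it is judged:
By the outcome, as a careful person would: the job done as asked, in the order asked, and still so for the second after the job is handed in, with the robot touching nothing.
It also fails if it takes over 51 s, if anything falls off the work surface, if the arm or the gripper's body presses on something with over 40 N, if the wrist force passes 120 N, or if a joint passes its speed limit or range.

## Robot

A 7-joint arm with a two-finger parallel gripper is mounted at the origin on the work surface. World frame = base frame: x ahead of the robot, y to its left, z up, the work surface at z = 0. Lengths are in m, angles in rad, forces in N, time in s.
With the tool pointing down it reaches from about 0.4 to 0.85 m from the base axis. Payload 4.5 kg.
Tool frame: the origin (TCP) lies midway between the tips of the shut fingers; the grasp point (between the pads) lies 19 mm behind it; z points along the fingers, y is the direction in which the jaws open and shut (so a half turn about z gives the same grasp; the last joint's range is limited). The gripper opens to 88 mm and grips with 3 to 60 N. Pads are 18 mm wide; open, the fingers measure 123 mm over their backs; the gripper's body (75 mm by 187 mm) begins 45 mm behind the grasp point.
Start: joints at [-1.072, 0.689, -0.195, 1.565, 0.157, 0.902, -0.215], TCP at [0.28, 0.559, 0.239] pointing down, gripper open.
Joint ranges: [-3.01, 3.01], [-0.46, 2.08], [-1.47, 1.51], [0.13, 2.56], [-1, 4.14], [0.04, 2.09], [-2.66, 2.66]. Speed limits (rad/s): [2.57, 2.57, 3.14, 3.14, 3.14, 3.14, 3.14].

## Interface

Orientations are given as a unit quaternion [x, y, z, w].
In Python, from plant import get_state, snapshot, finish_job, find_in gives the robot as it stands.
- The arm moves only by the shell command python3 -m creep 'ROWS' [OPENING] [FORCE]. ROWS is JSON, one flat list of numbers, 6 for each row, row after row: the shift along the tool's x, y, z in mm, then the turn, a rotation vector about the tool's x, y, z in degrees. In form: [tx, ty, tz, wx, wy, wz, tx, ty, tz, wx, wy, wz, ...]. A call has 1 to 5 rows; each row shifts and turns the pose as measured when the row begins, along the tool's axes as they then stand; what a row does not reach is not made up. A row lasts 1/12 s, in which the tool goes at most 41.7 mm and 7.16 degrees, less where a joint would pass 70% of its speed; a pose out of reach is approached as far as the arm can. A call is refused whole if a number of a shift passes 41.7 or a number of a turn 7.16, either way. A call with a gripper value outside its range is refused whole. OPENING is the finger opening in mm, from 0 to 88.1, set as the call begins (- or left out, the last holds). The fingers move at their own pace and stop on an object; FORCE is the grip in N (left out, the last holds). Time passes only in rows, so rows that do not move let the fingers close. It gives the time, the measured TCP pose, the force and the opening at its end, in the units of the state.
- get_state(): the state, without advancing time (a new reading comes with each control period).
- snapshot(name): name is "scene" or "top" or "wrist"; returns a dict with "color" (400x640x3 uint8, red, green, blue), "intrinsics" (3x3 intrinsics, pixels), "extrinsics" (4x4, takes a point from world to camera coordinates). Camera axes: x right, y down, z forward; pixel columns grow to the right and rows downward; lengths in m; the calibration is good to about 2 mm. A picture is of the moment at which its call begins. There is no depth.
- finish_job(): hands the job in, once; it reports no verdict.
Trained networks look in the newest picture that a camera, given by its name, has taken for a name from the list of things; names that differ only in an ending like _2 or _b are one class to them, and where a whole thing is asked for, a point or a joint stands for the part that bears it (a point fixed in the world has none). Each returns a list of dicts, best first, with "score" (0 to 1); they miss things now and then, are a little off and sometimes report something else, mostly with a low value. They report only what shows in the picture. A call takes as long as a camera call. They do not tell look-alikes from the thing itself.
- find_in(thing, camera): "xy" ([column, row] in pixels, amid what is visible of it).
The state is a dict: "clock": time; "q": joint angles; "qd": joint speeds; "joint_torque": joint torques, N m; "tool_pos": TCP position; "eef_rot": TCP orientation; "contact_force": force on the tool from outside, world axes, zero at the start; "moment": the same for the moment, N m; "opening": opening from 0.0 (shut) to 1.0 (fully open).
Only numpy, scipy, OpenCV 4.12 (cv2) and the standard library are available. Lean on these libraries where they do the work, as an engineer would, in place of code of your own. Each camera call takes 0.05 s, during which the arm holds its last target.

## Working session

There is one attempt and no reset: what is moved stays moved. The work goes in short steps, Python scripts to look and compute and a shell command to move; the robot and the scene stay as the last step left them, time stands still between calls to the robot, and variables do not carry over. Pictures are saved under pics/ and viewed, and the job is handed in when it is done.

```bash
ls; mkdir -p pics; cat > h.py <<'E'
import numpy as np, cv2
from plant import get_state, snapshot, find_in
from scipy.spatial.transform import Rotation as R
def snap(cam,name):
    s=snapshot(cam); cv2.imwrite(f'pics/{name}.png',s['color'][:,:,::-1]); return s
E
python3 - <<'E'
from h import *
import pickle
print(get_state())
for c in ['scene','top','wrist']:
    s=snap(c,c+'0'); pickle.dump(s,open(f'{c}0.pkl','wb')); print(c,s['intrinsics'].tolist(),np.round(s['extrinsics'],4).tolist())
    for t in ['sleeve','collar','adaptor','rack','clips','seat','shaft_tip','cradle','bottle','stopper','post']:
        r=find_in(t,c); print(t,[(np.round(d['xy']).tolist(),round(d['score'],2)) for d in r[:3]])
E
```

```text
pics
{'clock': 0.0, 'q': array([-1.07215924,  0.68999251, -0.1945037 ,  1.5663673 ,  0.1573305 ,
        0.90244473, -0.21509356]), 'qd': array([ 0.00198068,  0.00061432,  0.00064444, -0.00072948,  0.00089259,
       -0.00076097,  0.00041974]), 'joint_torque': array([-2.69878374e-04, -5.27564979e+01, -1.26706615e+00, -1.53421909e+01,
       -5.26655337e-02,  6.76082738e-03,  1.59438055e-04]), 'tool_pos': array([0.27994503, 0.55809474, 0.23789823]), 'eef_rot': array([ 2.30280677e-01,  9.73123828e-01, -8.99103149e-04, -1.33310574e-04]), 'contact_force': array([ 0.41215895, -0.60663408,  0.84368908]), 'moment': array([ 0.01398283, -0.05302287, -0.00134198]), 'opening': 1.0019325858104724}
scene [[462.5197657219067, 0.0, 319.26824496149504], [0.0, 462.5197657219067, 197.52041757984333], [0.0, 0.0, 1.0]] [[0.0007, 1.0, 0.0079, 0.0619], [0.8446, 0.0037, -0.5354, -0.4377], [-0.5355, 0.0071, -0.8445, 1.3696], [0.0, 0.0, 0.0, 1.0]]
sleeve [([223.0, 287.0], 0.9), ([177.0, 224.0], 0.83), ([224.0, 235.0], 0.68)]
collar [([178.0, 220.0], 0.96), ([175.0, 262.0], 0.85), ([229.0, 286.0], 0.83)]
adap
[... 673 characters left out ...]
164.0], 0.75)]
adaptor [([371.0, 177.0], 0.71)]
rack [([378.0, 186.0], 0.88)]
clips [([379.0, 188.0], 0.92)]
seat [([206.0, 158.0], 0.86), ([380.0, 190.0], 0.45)]
shaft_tip [([203.0, 158.0], 0.88)]
cradle [([213.0, 157.0], 0.71), ([370.0, 176.0], 0.37)]
bottle [([302.0, 227.0], 0.93)]
stopper [([254.0, 165.0], 0.58)]
post [([293.0, 165.0], 0.92)]
wrist [[332.6632067102056, 0.0, 317.3840391430321], [0.0, 332.6632067102056, 200.2832304955655], [0.0, 0.0, 1.0]] [[0.4482, 0.8939, 0.0009, -0.6261], [0.8539, -0.4285, 0.2955, -0.0396], [0.2645, -0.1317, -0.9553, 0.3896], [0.0, 0.0, 0.0, 1.0]]
sleeve []
collar []
adaptor []
rack []
clips []
seat []
shaft_tip []
cradle []
bottle []
stopper []
post []
```

View pics/scene0.png

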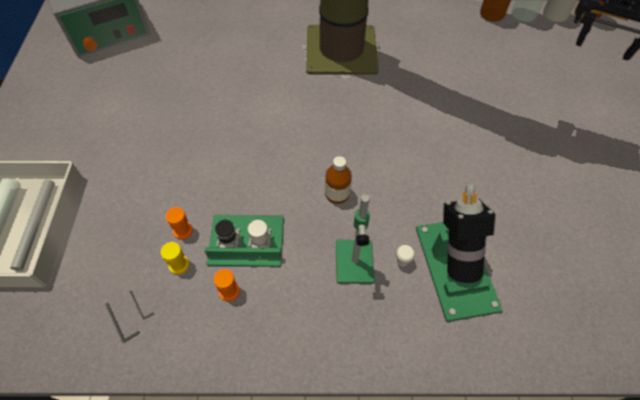

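View pics/top0.png

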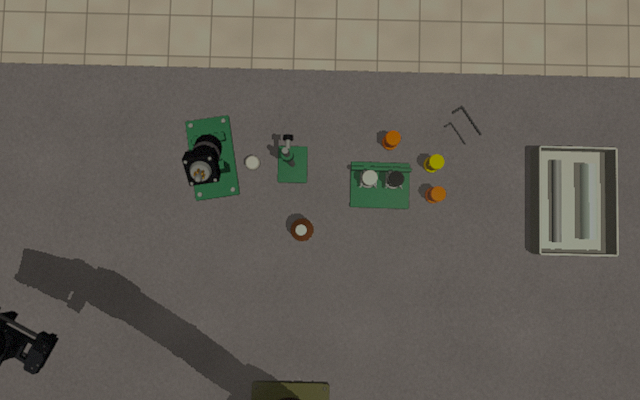

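```bash
python3 -c "
import cv2
a=cv2.imread('pics/scene0.png');b=cv2.imread('pics/top0.png')
cv2.imwrite('pics/s_crop.png',cv2.resize(a[170:320,150:310],None,fx=4.5,fy=4,interpolation=2)[:, :800])
cv2.imwrite('pics/s_crop2.png',cv2.resize(a[180:320,400:540],None,fx=4,fy=4,interpolation=2))
cv2.imwrite('pics/t_crop.png',cv2.resize(b[120:260,330:470],None,fx=4,fy=4,interpolation=2))
cv2.imwrite('pics/t_crop2.png',cv2.resize(b[90:230,150:330],None,fx=4,fy=4,interpolation=2))
"
```

```text
(no output)
```

View pics/s_crop.png

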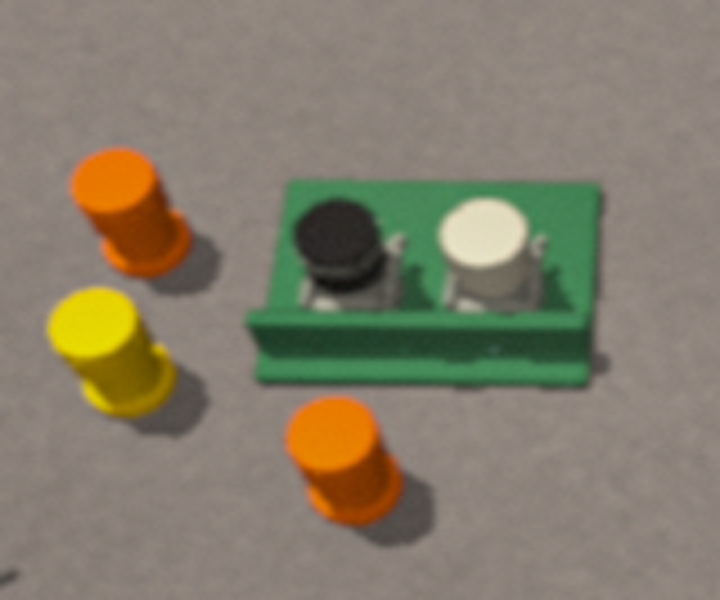

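View pics/s_crop2.png

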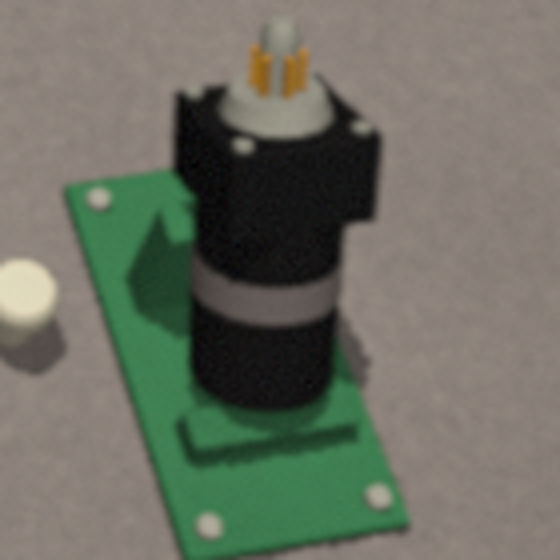

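View pics/t_crop.png

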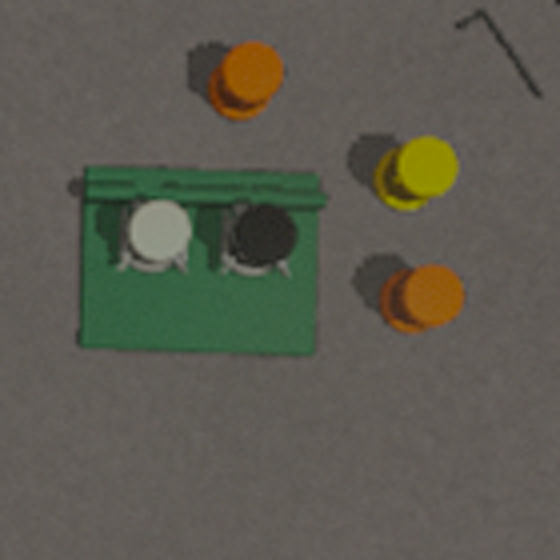

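View pics/t_crop2.png

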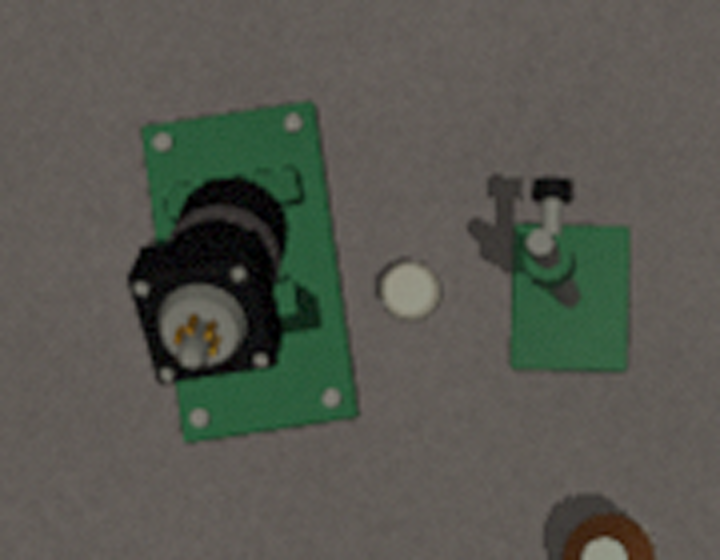

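The scene view shows the black collar at about (225,228) and the white one at (257,230). The drive's shaft tip is at about (470,188), and the orange and yellow items are look-alikes. In the top view the collar is at (396,179) and the shaft tip at (198,178).

```bash
cat >> h.py <<'E'
import pickle
from scipy.optimize import least_squares
def proj(s,P):
    E=s['extrinsics'];K=s['intrinsics'];c=np.atleast_2d(P)@E[:3,:3].T+E[:3,3]; p=c@K.T; return p[:,:2]/p[:,2:]
def tri(obs):
    f=lambda P: np.concatenate([proj(s,P)[0]-np.array(x) for s,x in obs])
    r=least_squares(f,[0.6,0,0.1]); return r.x,r.fun
def plane(s,px,z):
    r=least_squares(lambda P: proj(s,[P[0],P[1],z])[0]-np.array(px),[0.6,0]); return r.x
E
python3 - <<'E'
from h import *
S=pickle.load(open('scene0.pkl','rb'));T=pickle.load(open('top0.pkl','rb'));W=pickle.load(open('wrist0.pkl','rb'))
sc=lambda x,y:(150+x/4.5,170+y/4); sc2=lambda x,y:(400+x/4,180+y/4); tc=lambda x,y:(330+x/4,120+y/4); tc2=lambda x,y:(150+x/4,90+y/4)
def show(n,o): 
    p,f=tri(o); print(n,np.round(p,4),np.round(f,1))
show('collartop',[(S,sc(337,231)),(T,tc(264,236))])
show('whitetop',[(S,sc(484,232)),(T,tc(160,232))])
show('tip',[(S,sc2(281,30)),(T,tc2(190,356))])
show('seat',[(S,sc2(277,105)),(T,tc2(203,325))])
show('posttop',[(S,(364,197)),(T,tc2(540,242))])
show('knob',[(S,(363,240)),(T,tc2(552,190))])
show('bottletop',[(S,(340,161)),(T,(301,230))])
print('stopper',plane(T,tc2(410,290),.05),'bottle',plane(T,(301,230),.13))
print('rack T',[plane(T,tc(*p),.01).round(4) for p in [(80,346),(316,354)]])
print('rack S',[plane(S,sc(*p),.01).round(4) for p in [(288,182),(598,183),(588,380),(260,380)]])
print('rack board T top',[plane(T,tc(*p),.042).round(4) for p in [(84,168),(324,174)]])
print('cradle T',[plane(T,tc2(*p),.01).round(4) for p in [(142,126),(314,102),(356,416),(186,440)]])
print('cradle S',[plane(S,sc2(*p),.01).round(4) for p in [(66,186),(186,556),(408,522)]])
st=get_state(); Rt=R.from_quat(st['eef_rot']).as_matrix(); p=st['tool_pos']
E=W['extrinsics']; C=-E[:3,:3].T@E[:3,3]
print('cam in tool',Rt.T@(C-p),'\n',(E[:3,:3]@Rt).round(3)); print(Rt.round(3))
E
```

```text
collartop [ 0.6426 -0.2594  0.0774] [-0.4  0.  -0.5  0.1]
whitetop [ 0.6435 -0.1919  0.0783] [-0.6  0.  -0.7  0.1]
tip [0.6201 0.2204 0.1975] [-0.3 -0.  -0.3 -0.1]
seat [0.642  0.2229 0.1655] [-0.7 -0.  -0.8 -0.2]
posttop [0.6827 0.0115 0.2611] [ 0.1 -0.   0.1  0. ]
knob [0.7252 0.0134 0.185 ] [-0.4  0.  -0.6 -0. ]
bottletop [ 0.5064 -0.0202  0.1272] [-0.7  0.  -0.8 -0. ]
stopper [0.67984834 0.11454348] bottle [ 0.50637067 -0.02221492]
rack T [array([ 0.5716, -0.147 ]), array([ 0.5701, -0.3065])]
rack S [array([ 0.5743, -0.3017]), array([ 0.5744, -0.1452]), array([ 0.6958, -0.1449]), array([ 0.6963, -0.3002])]
rack board T top [array([ 0.6886, -0.1456]), array([ 0.6884, -0.3047])]
cradle T [array([0.7929, 0.3075]), array([0.8124, 0.1906]), array([0.598 , 0.1542]), array([0.5789, 0.2687])]
cradle S [array([0.6011, 0.1563]), array([0.8122, 0.1926]), array([0.7945, 0.308 ])]
cam in tool [ 0.07727887  0.00069687 -0.14571864] 
 [[ 0.     1.    -0.001]
 [-0.955 -0.    -0.295]
 [-0.295  0.001  0.955]]
[[-0.894  0.448  0.   ]
 [ 0.448  0.894  0.   ]
 [-0.     0.    -1.   ]]
```

```bash
cat >> h.py <<'E'
def Rdown(): return np.array([[0,1,0],[1,0,0],[0,0,-1.]])
def plan(pts,Rts,dm=38.,da=6.8):
    st=get_state(); p=st['tool_pos'].copy(); Rc=R.from_quat(st['eef_rot'])
    for P,Rt in zip(pts,Rts):
        P=np.array(P,float); Rt=R.from_matrix(Rt) if Rt is not None else Rc
        rv=(Rc.inv()*Rt).as_rotvec(degrees=True); d=P-p
        n=int(max(1,np.ceil(max(np.linalg.norm(d)*1000/dm,np.linalg.norm(rv)/da))))
        print('-> ',P.round(4),'n',n)
        for i in range(n):
            t=Rc.inv().apply(d/n)*1000
            print(' ',np.r_[np.round(t,1),np.round(rv/n,2)].tolist())
            Rc=Rc*R.from_rotvec(rv/n,degrees=True); p=p+d/n
        Rc=Rt;p=P
def st():
    s=get_state(); print('t',round(s['clock'],2),'p',s['tool_pos'].round(4),'F',s['contact_force'].round(1),'M',s['moment'].round(2),'op',round(s['opening']*88.1,1),'q',s['q'].round(2)); M=R.from_quat(s['eef_rot']).as_matrix(); print(M.round(3).tolist()); return s
E
python3 - <<'E'
from h import *
plan([(.42,.15,.235),(.45,-.13,.235),(.56,-.26,.2)],[R.from_matrix(Rdown()).as_matrix(),Rdown(),Rdown()])
S=pickle.load(open('scene0.pkl','rb'));T=pickle.load(open('top0.pkl','rb'))
print(plane(S,(150+337/4.5,170+231/4),.084),plane(T,(396,179),.084))
E
```

```text
->  [0.42  0.15  0.235] n 12
  [-25.7, -25.2, 0.3, 0.0, -0.0, 5.28]
  [-27.9, -22.8, 0.3, 0.0, -0.0, 5.28]
  [-29.9, -20.1, 0.3, 0.0, -0.0, 5.28]
  [-31.6, -17.3, 0.3, 0.0, -0.0, 5.28]
  [-33.0, -14.3, 0.3, 0.0, -0.0, 5.28]
  [-34.2, -11.2, 0.3, 0.0, -0.0, 5.28]
  [-35.1, -8.0, 0.3, 0.0, -0.0, 5.28]
  [-35.7, -4.7, 0.3, 0.0, -0.0, 5.28]
  [-36.0, -1.4, 0.3, 0.0, -0.0, 5.28]
  [-35.9, 1.9, 0.3, 0.0, -0.0, 5.28]
  [-35.6, 5.2, 0.3, 0.0, -0.0, 5.28]
  [-35.0, 8.5, 0.3, 0.0, -0.0, 5.28]
->  [ 0.45  -0.13   0.235] n 8
  [-35.0, 3.8, 0.0, 0.0, 0.0, 0.0]
  [-35.0, 3.8, 0.0, 0.0, 0.0, 0.0]
  [-35.0, 3.8, 0.0, 0.0, 0.0, 0.0]
  [-35.0, 3.8, 0.0, 0.0, 0.0, 0.0]
  [-35.0, 3.8, 0.0, 0.0, 0.0, 0.0]
  [-35.0, 3.8, 0.0, 0.0, 0.0, 0.0]
  [-35.0, 3.8, 0.0, 0.0, 0.0, 0.0]
  [-35.0, 3.8, 0.0, 0.0, 0.0, 0.0]
->  [ 0.56 -0.26  0.2 ] n 5
  [-26.0, 22.0, 7.0, 0.0, 0.0, 0.0]
  [-26.0, 22.0, 7.0, 0.0, 0.0, 0.0]
  [-26.0, 22.0, 7.0, 0.0, 0.0, 0.0]
  [-26.0, 22.0, 7.0, 0.0, 0.0, 0.0]
  [-26.0, 22.0, 7.0, 0.0, 0.0, 0.0]
[ 0.64622834 -0.25701881] [ 0.64221088 -0.25979418]
```

```bash
python3 -m creep '[-26,-25,0,0,0,5.3,-28,-23,0,0,0,5.3,-30,-20,0,0,0,5.3,-32,-17,0,0,0,5.3,-33,-14,0,0,0,5.3]'
python3 -m creep '[-34,-11,0,0,0,5.3,-35,-8,0,0,0,5.3,-36,-5,0,0,0,5.3,-36,-1,0,0,0,5.3,-36,2,0,0,0,5.3]'
python3 - <<'E'
from h import *
st()
plan([(.42,.15,.235),(.45,-.13,.235),(.56,-.26,.2)],[Rdown(),Rdown(),Rdown()])
E
```

```text
clock: 2.22
tool_pos: [0.335, 0.3929, 0.2372]
eef_rot: [0.449, 0.893, 0.005, -0.004]
contact_force: [0.9, 0.0, 0.1]
opening: 1.0
clock: 2.63
tool_pos: [0.3929, 0.2145, 0.2361]
eef_rot: [0.65, 0.76, 0.006, -0.005]
contact_force: [0.6, -0.8, -0.5]
opening: 0.998
t 2.63 p [0.3929 0.2145 0.2361] F [ 0.6 -0.8 -0.5] M [-0.12  0.    0.03] op 87.9 q [-0.61  0.47  0.02  2.09 -0.04  0.57 -0.4 ]
[[-0.154, 0.988, 0.0], [0.988, 0.154, 0.015], [0.015, 0.002, -1.0]]
->  [0.42  0.15  0.235] n 2
  [-33.9, 8.4, 0.1, 0.04, -0.43, 4.44]
  [-33.2, 11.0, 0.3, 0.04, -0.43, 4.44]
->  [ 0.45  -0.13   0.235] n 8
  [-35.0, 3.8, 0.0, 0.0, 0.0, 0.0]
  [-35.0, 3.8, 0.0, 0.0, 0.0, 0.0]
  [-35.0, 3.8, 0.0, 0.0, 0.0, 0.0]
  [-35.0, 3.8, 0.0, 0.0, 0.0, 0.0]
  [-35.0, 3.8, 0.0, 0.0, 0.0, 0.0]
  [-35.0, 3.8, 0.0, 0.0, 0.0, 0.0]
  [-35.0, 3.8, 0.0, 0.0, 0.0, 0.0]
  [-35.0, 3.8, 0.0, 0.0, 0.0, 0.0]
->  [ 0.56 -0.26  0.2 ] n 5
  [-26.0, 22.0, 7.0, 0.0, 0.0, 0.0]
  [-26.0, 22.0, 7.0, 0.0, 0.0, 0.0]
  [-26.0, 22.0, 7.0, 0.0, 0.0, 0.0]
  [-26.0, 22.0, 7.0, 0.0, 0.0, 0.0]
  [-26.0, 22.0, 7.0, 0.0, 0.0, 0.0]
```

```bash
python3 -m creep '[-34,8,0,0,-0.4,4.4,-33,11,0,0,-0.4,4.4,-36,4,0,0,0,0,-36,4,0,0,0,0,-36,4,0,0,0,0]' >/dev/null
python3 -m creep '[-36,4,0,0,0,0,-36,4,0,0,0,0,-36,4,0,0,0,0,-36,4,0,0,0,0,-36,4,0,0,0,0]'
python3 -m creep '[-26,22,7,0,0,0,-26,22,7,0,0,0,-26,22,7,0,0,0,-26,22,7,0,0,0,0,0,0,0,0,0]' 60
python3 - <<'E'
from h import *
st()
s=snap('wrist','w1'); pickle.dump(s,open('w1.pkl','wb'))
for t in ['collar','adaptor']: print(t,[(np.round(d['xy']).tolist(),round(d['score'],2)) for d in find_in(t,'wrist')[:4]])
print(proj(s,[[.6445,-.26,.084],[.6445,-.192,.084]]))
E
```

```text
clock: 3.47
tool_pos: [0.4533, -0.1546, 0.2375]
eef_rot: [0.71, 0.704, 0.005, 0.003]
contact_force: [0.3, 0.9, -0.7]
opening: 0.998
clock: 3.88
tool_pos: [0.5412, -0.2769, 0.2106]
eef_rot: [0.715, 0.699, 0.004, 0.007]
contact_force: [0.8, 0.4, 0.4]
opening: 0.684
t 3.88 p [ 0.5412 -0.2769  0.2106] F [0.8 0.4 0.4] M [-0.11  0.06 -0.03] op 60.3 q [ 0.39  0.69  0.01  1.67 -0.01  0.77  0.39]
[[0.023, 1.0, 0.015], [1.0, -0.023, -0.004], [-0.004, 0.015, -1.0]]
collar [([457.0, 256.0], 0.94), ([539.0, 150.0], 0.79), ([373.0, 256.0], 0.6)]
adaptor [([436.0, 83.0], 0.71)]
[[438.39544775 169.76246249]
 [445.9419543   83.81313221]]
```

View pics/w1.png

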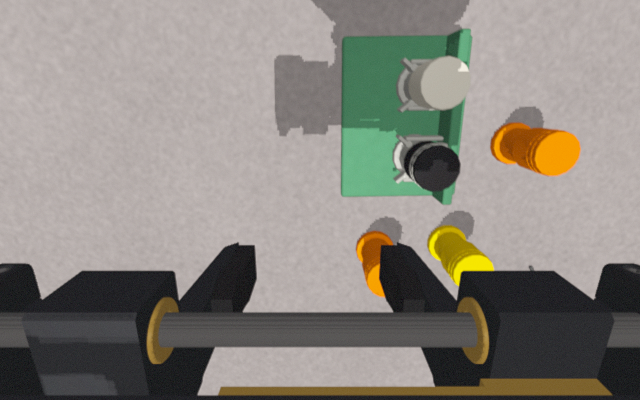

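```bash
python3 - <<'E'
from h import *
plan([(.6445,-.258,.12)],[Rdown()],dm=28)
s=pickle.load(open('w1.pkl','rb'))
print(plane(s,(439,166),.084),plane(s,(444,83),.084))
E
```

```text
->  [ 0.6445 -0.258   0.12  ] n 6
  [2.3, 17.5, 15.4, 0.1, -0.01, -0.17]
  [2.2, 17.6, 15.4, 0.1, -0.01, -0.17]
  [2.2, 17.6, 15.4, 0.1, -0.01, -0.17]
  [2.1, 17.6, 15.3, 0.1, -0.01, -0.17]
  [2.1, 17.7, 15.3, 0.1, -0.01, -0.17]
  [2.0, 17.7, 15.3, 0.1, -0.01, -0.17]
[ 0.64473009 -0.25680586] [ 0.64292965 -0.19136935]
```

```bash
python3 -m creep '[2,20,14,0.1,0,-0.2,2,20,14,0.1,0,-0.2,2,20,14,0.1,0,-0.2,2,20,14,0.1,0,-0.2,2,20,14,0.1,0,-0.2]' >/dev/null
python3 -m creep '[1,1,4,0,0,0,0,0,0,0,0,0]'
python3 - <<'E'
from h import *
st()
s=snap('wrist','w2'); pickle.dump(s,open('w2.pkl','wb'))
print(proj(s,[[.6445,-.2575,.084],[.6445,-.192,.084]]))
E
```

```text
clock: 4.62
tool_pos: [0.6387, -0.2465, 0.1395]
eef_rot: [0.703, 0.711, 0.002, -0.004]
contact_force: [0.5, -0.4, -0.4]
opening: 0.681
t 4.62 p [ 0.6387 -0.2465  0.1395] F [ 0.5 -0.4 -0.4] M [-0.04  0.13  0.03] op 60.0 q [ 0.3   0.88  0.01  1.45 -0.02  0.81  0.33]
[[-0.011, 1.0, -0.002], [1.0, 0.011, 0.008], [0.008, -0.002, -1.0]]
[[326.57534237 239.4304962 ]
 [328.63503033 138.58696922]]
```

View pics/w2.png

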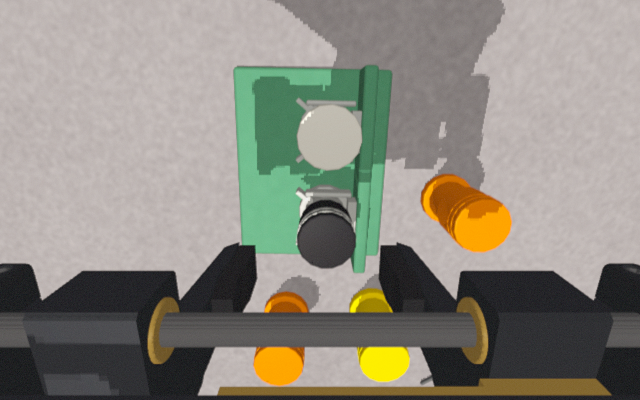

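```bash
python3 - <<'E'
from h import *
plan([(.6445,-.257,.1),(.6445,-.257,.052)],[Rdown(),Rdown()],dm=24)
E
```

```text
->  [ 0.6445 -0.257   0.1   ] n 2
  [-5.7, 2.8, 19.9, -0.03, -0.25, 0.32]
  [-5.6, 2.8, 20.0, -0.03, -0.25, 0.32]
->  [ 0.6445 -0.257   0.052 ] n 3
  [0.0, 0.0, 16.0, 0.0, 0.0, 0.0]
  [0.0, 0.0, 16.0, 0.0, 0.0, 0.0]
  [0.0, 0.0, 16.0, 0.0, 0.0, 0.0]
```

```bash
python3 -m creep '[-6,3,15,0,-0.3,0.3,-6,3,15,0,-0.3,0.3,0,0,8,0,0,0,0,0,0,0,0,0]' 
python3 - <<'E'
from h import *
st();plan([(.6445,-.257,.052)],[Rdown()],dm=18)
E
```

```text
clock: 5.0
tool_pos: [0.6427, -0.2597, 0.1019]
eef_rot: [0.708, 0.707, -0.002, 0.001]
contact_force: [0.7, 0.1, 0.5]
opening: 0.68
t 5.0 p [ 0.6427 -0.2597  0.1019] F [0.7 0.1 0.5] M [-0.11  0.06 -0.02] op 59.9 q [ 0.31  0.94  0.02  1.45 -0.02  0.75  0.33]
[[0.001, 1.0, -0.001], [1.0, -0.001, -0.004], [-0.004, -0.001, -1.0]]
->  [ 0.6445 -0.257   0.052 ] n 3
  [1.0, 0.6, 16.6, -0.02, 0.08, -0.02]
  [0.9, 0.6, 16.6, -0.02, 0.08, -0.02]
  [0.9, 0.6, 16.6, -0.02, 0.08, -0.02]
```

```bash
python3 -m creep '[1,0.5,16,0,0,0,1,0.5,16,0,0,0,1,0.5,12,0,0,0,0,0,0,0,0,0]' 
python3 - <<'E'
from h import *
st();plan([(.6445,-.257,.052)],[Rdown()],dm=18)
E
```

```text
clock: 5.33
tool_pos: [0.6423, -0.2598, 0.0562]
eef_rot: [0.709, 0.705, -0.003, 0.002]
contact_force: [-1.0, 0.4, -0.4]
opening: 0.684
t 5.33 p [ 0.6423 -0.2598  0.0562] F [-1.   0.4 -0.4] M [-0.03  0.08  0.03] op 60.3 q [ 0.31  1.    0.02  1.46 -0.01  0.68  0.32]
[[0.005, 1.0, -0.002], [1.0, -0.005, -0.006], [-0.006, -0.002, -1.0]]
->  [ 0.6445 -0.257   0.052 ] n 1
  [2.8, 2.2, 4.2, -0.1, 0.35, -0.31]
```

```bash
python3 -m creep '[3,2,4,0,0.3,-0.3,0,0,0,0,0,0]'; python3 -c "
from h import *
st();plan([(.6445,-.257,.052)],[Rdown()],dm=18)"
```

```text
clock: 5.5
tool_pos: [0.6439, -0.2571, 0.0519]
eef_rot: [0.707, 0.707, -0.001, -0.001]
contact_force: [0.5, 0.3, 0.0]
opening: 0.683
t 5.5 p [ 0.6439 -0.2571  0.0519] F [0.5 0.3 0. ] M [-0.02  0.07 -0.  ] op 60.2 q [ 0.31  1.01  0.01  1.46 -0.02  0.68  0.33]
[[0.0, 1.0, -0.003], [1.0, -0.0, -0.001], [-0.001, -0.003, -1.0]]
->  [ 0.6445 -0.257   0.052 ] n 1
  [0.1, 0.6, -0.1, -0.15, 0.03, -0.03]
```

Now close on the collar.

```bash
python3 -m creep '[0,0,0,0,0,0,0,0,0,0,0,0,0,0,0,0,0,0]' 30 40; python3 -m creep '[0,0,0,0,0,0,0,0,0,0,0,0]' - 55; python3 -c "
from h import *
st()"
```

```text
clock: 5.75
tool_pos: [0.6451, -0.2578, 0.0536]
eef_rot: [0.707, 0.707, -0.0, 0.001]
contact_force: [0.7, 0.6, 0.2]
opening: 0.483
clock: 5.92
tool_pos: [0.6451, -0.2578, 0.0542]
eef_rot: [0.707, 0.707, -0.0, 0.001]
contact_force: [0.4, 0.1, -1.8]
opening: 0.441
t 5.92 p [ 0.6451 -0.2578  0.0542] F [ 0.4  0.1 -1.8] M [-0.08  0.   -0.  ] op 38.8 q [ 0.31  1.01  0.01  1.46 -0.02  0.68  0.33]
[[0.001, 1.0, 0.0], [1.0, -0.001, -0.002], [-0.002, 0.0, -1.0]]
```

```bash
python3 -m creep '[0,-8,0,0,0,0,0,-8,0,0,0,0,0,-8,0,0,0,0]'; python3 -c "
from h import *
st()"
```

```text
clock: 6.17
tool_pos: [0.6401, -0.2577, 0.0579]
eef_rot: [0.706, 0.708, 0.012, 0.017]
contact_force: [9.2, -0.6, -5.4]
opening: 0.438
t 6.17 p [ 0.6401 -0.2577  0.0579] F [ 9.2 -0.6 -5.4] M [-0.18 -2.3   0.05] op 38.6 q [ 0.32  0.98  0.    1.52 -0.02  0.6   0.33]
[[-0.003, 0.999, 0.041], [1.0, 0.003, -0.008], [-0.008, 0.041, -0.999]]
```

```bash
python3 -c "
from h import *
plan([(.63,-.2575,.053)],[Rdown()],dm=18)"
python3 -m creep '[0,-14,5,2.5,0,0,0,-14,4,2.5,0,0]'; python3 -c "
from h import *
st()"
```

```text
->  [ 0.63   -0.2575  0.053 ] n 1
  [0.3, -10.3, 4.5, 2.35, 0.45, 0.17]
clock: 6.33
tool_pos: [0.6344, -0.2578, 0.0553]
eef_rot: [0.705, 0.709, -0.005, 0.005]
contact_force: [16.8, -0.1, -3.0]
opening: 0.439
t 6.33 p [ 0.6344 -0.2578  0.0553] F [16.8 -0.1 -3. ] M [ 0.18 -3.8   0.14] op 38.7 q [ 0.3   0.99  0.02  1.5  -0.01  0.65  0.33]
[[-0.007, 1.0, 0.001], [1.0, 0.007, -0.014], [-0.014, 0.001, -1.0]]
```

```bash
python3 -m creep '[0,-18,3,2,0,0,0,-18,3,2,0,0]'; python3 -c "
from h import *
st()"
```

```text
clock: 6.5
tool_pos: [0.6153, -0.2566, 0.0542]
eef_rot: [0.703, 0.711, -0.019, -0.006]
contact_force: [6.0, -0.0, 6.9]
opening: 0.442
t 6.5 p [ 0.6153 -0.2566  0.0542] F [ 6.  -0.   6.9] M [ 0.04 -1.5   0.02] op 39.0 q [0.3  0.99 0.03 1.52 0.   0.66 0.32]
[[-0.011, 0.999, -0.036], [1.0, 0.011, -0.018], [-0.018, -0.036, -0.999]]
```

```bash
python3 -m creep '[0,-12,-1,-2,0,0,0,-14,0,0,0,0,0,-12,0,0,0,0,0,0,0,0,0,0]'; python3 -c "
from h import *
st(); plan([(.585,-.258,.06),(.575,-.258,.1)],[Rdown()]*2,dm=24)"
```

```text
clock: 6.83
tool_pos: [0.576, -0.2559, 0.056]
eef_rot: [0.702, 0.712, -0.006, 0.006]
contact_force: [-1.1, -0.3, -2.3]
opening: 0.444
t 6.83 p [ 0.576  -0.2559  0.056 ] F [-1.1 -0.3 -2.3] M [-0.01  0.21  0.02] op 39.1 q [0.33 0.94 0.02 1.68 0.01 0.52 0.35]
[[-0.014, 1.0, -0.0], [1.0, 0.014, -0.018], [-0.018, -0.0, -1.0]]
->  [ 0.585 -0.258  0.06 ] n 1
  [-2.3, 8.9, -4.0, -0.01, 1.03, 0.79]
->  [ 0.575 -0.258  0.1  ] n 2
  [0.0, -5.0, -20.0, 0.0, 0.0, 0.0]
  [0.0, -5.0, -20.0, 0.0, 0.0, 0.0]
```

Free, 69 mm out. Lift, and look.

```bash
python3 -m creep '[0,0,-25,0,1,0.8,0,0,-30,0,0,0,0,0,-30,0,0,0,0,0,-30,0,0,0,0,0,-30,0,0,0]'; python3 -c "
from h import *
st(); 
s=snap('wrist','w3'); s=snap('scene','s3'); pickle.dump(s,open('s3.pkl','wb')); s2=snap('top','t3'); pickle.dump(s2,open('t3.pkl','wb'))
a=s['color'][140:300,150:310,::-1]
cv2.imwrite('pics/s3c.png',cv2.resize(a,None,fx=3.5,fy=3.5,interpolation=2))
"
```

```text
clock: 7.25
tool_pos: [0.5707, -0.2529, 0.1974]
eef_rot: [0.707, 0.707, -0.004, -0.011]
contact_force: [-0.5, -1.0, -2.1]
opening: 0.438
t 7.25 p [ 0.5707 -0.2529  0.1974] F [-0.5 -1.  -2.1] M [-0.11  0.   -0.01] op 38.6 q [ 0.34  0.74  0.01  1.59 -0.01  0.83  0.35]
[[0.001, 1.0, -0.021], [1.0, -0.001, 0.009], [0.009, -0.021, -1.0]]
```

View pics/s3c.png

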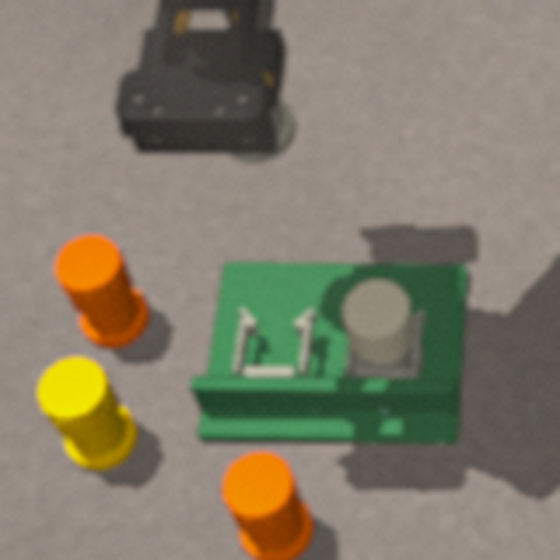

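View pics/w3.png

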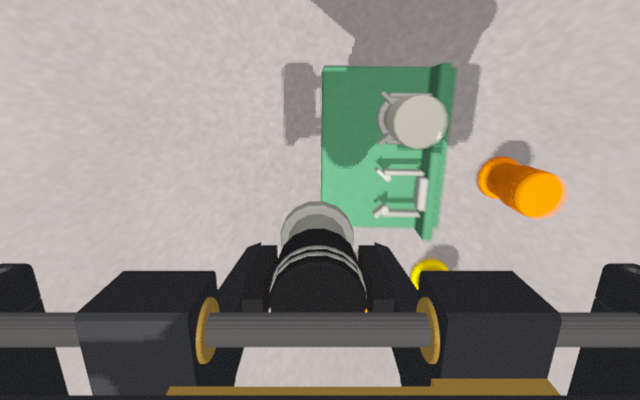

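```bash
cat >> h.py <<'E'
# wrist cam in tool frame, from first picture
Ct=np.array([.07728,.0007,-.14572]); Rct=np.array([[0,1,-.001],[-.955,0,-.295],[-.295,.001,.955]])
def projt(K,P):
    c=(np.atleast_2d(P)-Ct)@Rct.T; p=c@K.T; return p[:,:2]/p[:,2:]
def overlay(s,x,y,foot,tx=0,ty=0,name='ov'):
    im=s['color'][:,:,::-1].copy(); t=np.linspace(0,2*np.pi,60)
    ax=np.array([np.sin(np.radians(ty)),-np.sin(np.radians(tx)),-1.])
    for h,r,c in [(0,.022,(0,0,255)),(.01,.022,(0,255,255)),(.038,.02,(255,0,0)),(.038,.017,(255,0,255))]:
        P=np.c_[x+r*np.cos(t),y+r*np.sin(t),foot+0*t]+ax*h
        cv2.polylines(im,[np.int32(projt(s['intrinsics'],P)*8)],True,c,1,cv2.LINE_AA,3)
    cv2.imwrite(f'pics/{name}.png',cv2.resize(im[180:320,220:420],None,fx=4,fy=4,interpolation=2)); 
E
python3 - <<'E'
from h import *
im=cv2.imread('pics/w3.png')[:,:,::-1]; K=pickle.load(open('w1.pkl','rb'))['intrinsics']
overlay(dict(color=im,intrinsics=K),0,0,.043,name='ov3')
E
```

```text
(no output)
```

View pics/ov3.png

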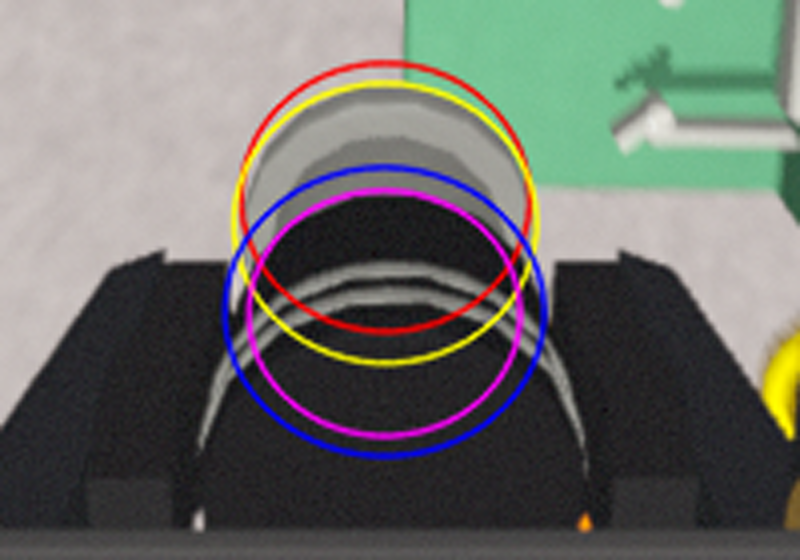

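```bash
python3 - <<'E'
from h import *
im=cv2.imread('pics/w3.png')
c=cv2.resize(im[190:320,270:365],None,fx=6,fy=4.6,interpolation=2); c=np.clip(c.astype(float)*1.6+25,0,255).astype(np.uint8)
for r in range(190,320,10): cv2.putText(c,str(r),(2,int((r-190)*4.6)+5),0,.4,(0,0,255),1); cv2.line(c,(30,int((r-190)*4.6)),(60,int((r-190)*4.6)),(0,0,255),1)
cv2.imwrite('pics/w3z.png',c)
print(im[195:300,317].sum(1)//3)
E
```

```text
[186 184 182 183 184 180 151 119 120 124 140 160 167 162 162 161 160 160
 155 134 121 120 121 119 119 122 121 122 121 118 118 119 117  90  37  26
  26  23  32  27  33  27  26  24  23  29  28  24  28  32  74 121 134 144
  69  26  65 118 128 143 120  46  26  22  28  34  26  30  44  44  34  38
  36  36  38  35  37  28  32  31  33  34  36  32  37  39  34  37  32  35
  43  33  36  35  41  36  37  36  39  34  37  38  41  41  27]
```

View pics/w3z.png

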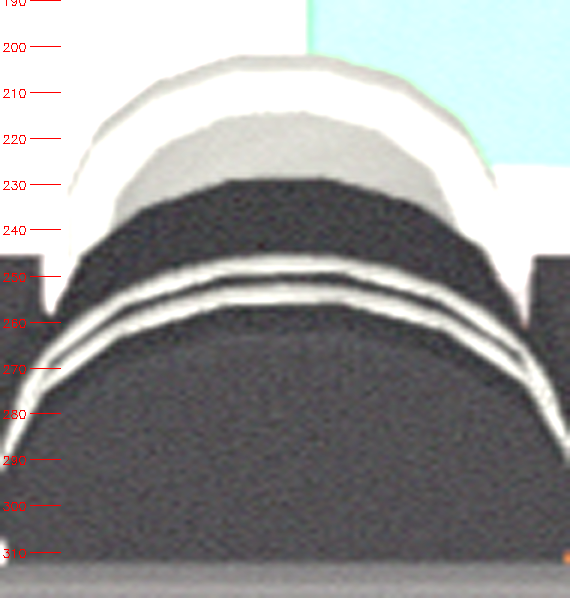

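```bash
cat > fit.py <<'E'
from h import *
def fit(K,v,use=None):
    pts=np.array([[.022,0],[.022,.010],[.017,.010],[.020,.038],[.020,.074]]); v=np.array(v,float); m=~np.isnan(v)
    def f(q):
        x0,fo,b=q; 
        # tilt b about tool y, pivot at grasp axis z=-.019
        P=np.c_[pts[:,0],0*pts[:,0],fo+.019-pts[:,1]]@R.from_euler('y',b).as_matrix().T+[x0,0,-.019]
        return ((projt(K,P)[:,1]-v))[m]
    r=least_squares(f,[0,.044,0]); print('x0 mm',r.x[0]*1e3,'foot',r.x[1]*1e3,'tilt deg',np.degrees(r.x[2]),'res',r.fun.round(1))
E
python3 - <<'E'
from fit import *
K=pickle.load(open('w1.pkl','rb'))['intrinsics']
fit(K,[201.3,205,214,228.7,262.5]); fit(K,[np.nan,205,214,228.7,262.5]); fit(K,[201.3,205,214,228.7,np.nan])
E
```

```text
x0 mm -8.22950966532412 foot 53.23795197051193 tilt deg 1.5636009305747722 res [-0.6  1.1 -0.  -0.7  0.2]
x0 mm -8.53953275212217 foot 53.82104383652542 tilt deg 1.8502104212673767 res [ 0.9 -0.3 -0.8  0.3]
x0 mm -3.1933130562381415 foot 41.568720004220204 tilt deg 0.5699279283968913 res [-0.9  0.9  0.3 -0.3]
```

```bash
cat >> h.py <<'E'
SEAT=np.array([.638,.220,.175]); YAW=np.radians(9.9)
def shaft(yaw=None):
    y=YAW if yaw is None else yaw
    s=np.array([-np.sin(np.radians(32))*np.cos(y),-np.sin(np.radians(32))*np.sin(y),np.cos(np.radians(32))])
    x=np.array([-np.sin(y),np.cos(y),0]); z=-s; yy=np.cross(z,x); return s,np.c_[x,yy,z]
def tcp(d,foot=.043,x0=-.0035):
    s,M=shaft(); return SEAT+(d+foot)*s-x0*M[:,0]
E
python3 - <<'E'
from h import *
s,M=shaft(); print(M.round(3),tcp(116e-3),tcp(0))
plan([(.50,-.15,.32),(.50,.05,.34),(.53,.2,.34)],[Rdown(),Rdown(),M],dm=36)
E
```

```text
[[-0.172  0.835  0.522]
 [ 0.985  0.146  0.091]
 [ 0.     0.53  -0.848]] [0.55439573 0.20896162 0.30983965] [0.61495103 0.21953022 0.21146607]
->  [ 0.5  -0.15  0.32] n 5
  [20.9, -15.0, -23.9, -0.17, -0.07, -0.01]
  [20.9, -14.9, -24.0, -0.17, -0.07, -0.01]
  [20.9, -14.8, -24.0, -0.17, -0.07, -0.01]
  [20.8, -14.7, -24.1, -0.17, -0.07, -0.01]
  [20.8, -14.7, -24.2, -0.17, -0.07, -0.01]
->  [0.5  0.05 0.34] n 6
  [33.3, 0.0, -3.3, 0.0, 0.0, 0.0]
  [33.3, 0.0, -3.3, 0.0, 0.0, 0.0]
  [33.3, 0.0, -3.3, 0.0, 0.0, 0.0]
  [33.3, 0.0, -3.3, 0.0, 0.0, 0.0]
  [33.3, 0.0, -3.3, 0.0, 0.0, 0.0]
  [33.3, 0.0, -3.3, 0.0, 0.0, 0.0]
->  [0.53 0.2  0.34] n 5
  [30.0, 6.0, 0.0, -6.38, 0.55, -1.93]
  [29.8, 7.0, 1.0, -6.38, 0.55, -1.93]
  [29.5, 7.8, 2.1, -6.38, 0.55, -1.93]
  [29.2, 8.5, 3.3, -6.38, 0.55, -1.93]
  [28.9, 9.0, 4.6, -6.38, 0.55, -1.93]
```

```bash
python3 -m creep '[20,-15,-24,0,0,0,20,-15,-24,0,0,0,20,-15,-24,0,0,0,20,-15,-24,0,0,0,20,-15,-24,0,0,0]'
python3 -m creep '[30,0,-3,0,0,0,33,0,-3,0,0,0,33,0,-3,0,0,0,33,0,-3,0,0,0,33,0,-3,0,0,0]'
python3 -c "
from h import *
st(); s,M=shaft()
plan([(.5,.08,.34),(.54,.2,.33)],[Rdown(),M],dm=33,da=6)"
```

```text
clock: 7.82
tool_pos: [0.493, -0.1536, 0.3099]
eef_rot: [0.71, 0.704, -0.011, -0.018]
contact_force: [-0.2, 0.4, -1.9]
opening: 0.444
clock: 8.23
tool_pos: [0.4895, 0.0099, 0.3245]
eef_rot: [0.713, 0.7, -0.016, -0.02]
contact_force: [0.3, 0.0, -2.5]
opening: 0.442
t 8.23 p [0.4895 0.0099 0.3245] F [ 0.3  0.  -2.5] M [-0.03 -0.05 -0.  ] op 39.0 q [-0.11  0.42  0.01  1.81 -0.02  0.96 -0.11]
[[0.019, 0.999, -0.051], [1.0, -0.018, 0.007], [0.006, -0.051, -0.999]]
->  [0.5  0.08 0.34] n 3
  [23.5, 2.8, -5.2, -0.97, -0.12, -0.35]
  [23.4, 3.0, -5.2, -0.97, -0.12, -0.35]
  [23.4, 3.3, -5.2, -0.97, -0.12, -0.35]
->  [0.54 0.2  0.33] n 6
  [20.0, 6.7, 1.7, -5.32, 0.46, -1.61]
  [19.8, 7.0, 2.5, -5.32, 0.46, -1.61]
  [19.6, 7.3, 3.3, -5.32, 0.46, -1.61]
  [19.3, 7.5, 4.1, -5.32, 0.46, -1.61]
  [19.1, 7.6, 5.0, -5.32, 0.46, -1.61]
  [18.8, 7.7, 5.9, -5.32, 0.46, -1.61]
```

```bash
python3 -m creep '[24,3,-5,-2,0,0,24,3,-5,-2,0,0,24,3,-5,-2,0,0,20,7,0,-5,0.5,-1.6,20,7,1,-5,0.5,-1.6]'
python3 -m creep '[20,7,2,-5,0.5,-1.6,20,7,4,-5,0.5,-1.6,20,7,5,-5,0.5,-1.6]'
python3 -c "
from h import *
st(); s,M=shaft()
plan([(.554,.209,.31)],[M],dm=25,da=5)"
```

```text
clock: 8.65
tool_pos: [0.5122, 0.1332, 0.3327]
eef_rot: [0.686, 0.719, 0.086, 0.07]
contact_force: [1.6, -0.4, -3.0]
opening: 0.444
clock: 8.9
tool_pos: [0.5288, 0.1985, 0.3259]
eef_rot: [0.637, 0.732, 0.187, 0.153]
contact_force: [1.2, -1.2, -3.2]
opening: 0.438
t 8.9 p [0.5288 0.1985 0.3259] F [ 1.2 -1.2 -3.2] M [-0.3   0.69 -0.11] op 38.6 q [-0.7   0.35  0.22  2.1   0.34  0.25 -0.68]
[[-0.142, 0.875, 0.462], [0.99, 0.119, 0.079], [0.014, 0.469, -0.883]]
->  [0.554 0.209 0.31 ] n 2
  [3.3, 7.9, 13.3, -2.01, 0.09, -0.96]
  [3.1, 7.5, 13.5, -2.01, 0.09, -0.96]
```

```bash
python3 -m creep '[3,8,13,-2,0,-1,3,8,13,-2,0,-1,0,0,0,0,0,0,0,0,0,0,0,0]'
cat > look.py <<'E'
from h import *
import sys
n=sys.argv[1]; st(); s=snap('wrist',n); pickle.dump(s,open(n+'.pkl','wb'))
S,M=shaft(); plan([tcp(.116)],[M],dm=25,da=5)
for t in ['shaft_tip','seat']: print(t,[(np.round(d['xy'],1).tolist(),round(d['score'],2)) for d in find_in(t,'wrist')[:2]])
print('pred tip,seat px',proj(s,[SEAT+.036*S,SEAT]).round(1).tolist())
E
python3 look.py w4
```

```text
clock: 9.23
tool_pos: [0.5442, 0.2169, 0.3008]
eef_rot: [0.611, 0.745, 0.204, 0.174]
contact_force: [-0.1, 1.1, -2.4]
opening: 0.441
t 9.23 p [0.5442 0.2169 0.3008] F [-0.1  1.1 -2.4] M [-0.23  0.81 -0.01] op 38.9 q [-0.81  0.43  0.35  2.14  0.41  0.09 -0.73]
[[-0.192, 0.839, 0.509], [0.981, 0.17, 0.091], [-0.01, 0.517, -0.856]]
->  [0.5544 0.209  0.3098] n 1
  [-10.1, 11.9, -3.2, -0.87, -0.15, 1.3]
shaft_tip [([337.7, 177.0], 0.98)]
seat [([336.8, 176.5], 0.79)]
pred tip,seat px [[333.7, 210.7], [332.5, 198.4]]
```

View pics/w4.png

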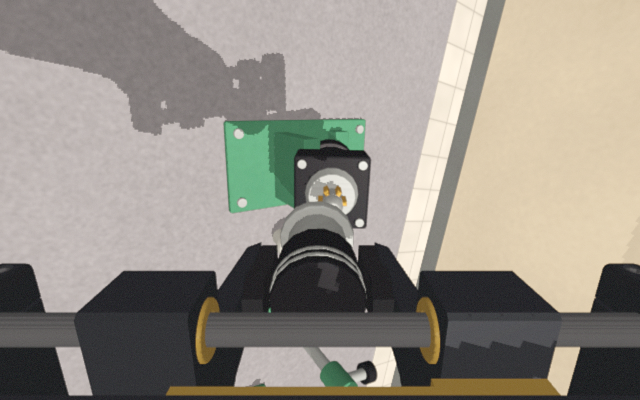

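```bash
cat > zoom.py <<'E'
from h import *
import sys
n,u,v,w=sys.argv[1],*map(int,sys.argv[2:5]); im=cv2.imread(f'pics/{n}.png'); f=560//(2*w)
c=cv2.resize(im[v-w:v+w,u-w:u+w],None,fx=f,fy=f,interpolation=cv2.INTER_CUBIC); c=np.clip(c.astype(float)*1.3,0,255).astype(np.uint8)
for k in range(-w,w,10):
    cv2.putText(c,str(v+k),(0,(k+w)*f+4),0,.35,(0,0,255),1); cv2.putText(c,str(u+k),((k+w)*f-8,10),0,.35,(0,0,255),1)
    cv2.line(c,((k+w)*f,14),((k+w)*f,20),(0,0,255),1); cv2.line(c,(26,(k+w)*f),(32,(k+w)*f),(0,0,255),1)
cv2.imwrite(f'pics/{n}z.png',c)
E
python3 zoom.py w4 330 190 50
```

```text
(no output)
```

View pics/w4z.png

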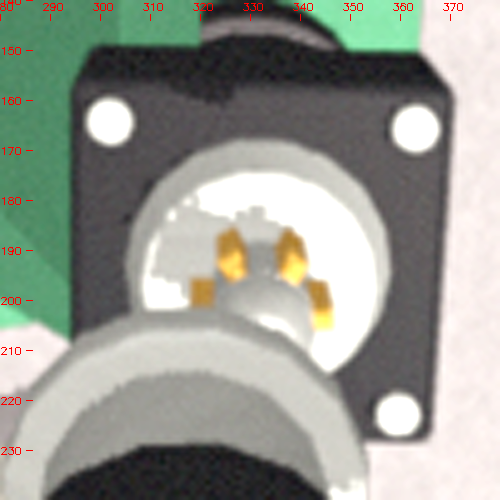

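```bash
python3 -m creep '[-10,12,-3,-1,0,1.3,0,0,0,0,0,0]'
python3 -c "
from h import *
st(); s,M=shaft()
plan([tcp(.08),tcp(.055)],[M,M],dm=15,da=5)"
```

```text
clock: 9.55
tool_pos: [0.5565, 0.2068, 0.3124]
eef_rot: [0.62, 0.733, 0.215, 0.178]
contact_force: [0.5, -0.9, -1.4]
opening: 0.439
t 9.55 p [0.5565 0.2068 0.3124] F [ 0.5 -0.9 -1.4] M [-0.27  0.84  0.01] op 38.7 q [-0.77  0.42  0.34  2.13  0.41  0.09 -0.73]
[[-0.168, 0.833, 0.527], [0.986, 0.139, 0.094], [0.005, 0.535, -0.845]]
->  [0.5732 0.2122 0.2793] n 3
  [0.8, -1.0, 12.4, 0.11, -0.05, -0.12]
  [0.8, -1.0, 12.4, 0.11, -0.05, -0.12]
  [0.8, -1.0, 12.4, 0.11, -0.05, -0.12]
->  [0.5862 0.2145 0.2581] n 2
  [-0.0, 0.0, 12.5, 0.0, 0.0, 0.0]
  [-0.0, 0.0, 12.5, 0.0, 0.0, 0.0]
```

```bash
python3 -m creep '[1,-1,12,0,0,0,1,-1,12,0,0,0,0,0,10,0,0,0,0,0,0,0,0,0]'
cat > chk.py <<'E'
from h import *
import sys
st(); s,M=shaft(); S=get_state(); p=S['tool_pos']; Rt=R.from_quat(S['eef_rot']).as_matrix()
foot=.043;x0=-.0035
F=p+Rt@[x0,0,foot]; r=F-SEAT; d=r@s; off=r-d*s
print('d mm',round(d*1e3,1),'lateral (tool x,y) mm',(Rt.T@off*1e3).round(1)[:2],'F tool',(Rt.T@S['contact_force']).round(1),'M tool',(Rt.T@S['moment']).round(2))
# roll-free axis error
ax=np.cross(Rt[:,2],-s); print('axis err deg in tool',np.degrees(Rt.T@ax).round(2), 'roll rel M',np.degrees((R.from_matrix(M).inv()*R.from_matrix(Rt)).as_rotvec()).round(1))
E
python3 chk.py
```

```text
clock: 9.88
tool_pos: [0.5735, 0.2094, 0.2885]
eef_rot: [0.623, 0.732, 0.214, 0.177]
contact_force: [0.1, -0.3, -3.0]
opening: 0.44
t 9.88 p [0.5735 0.2094 0.2885] F [ 0.1 -0.3 -3. ] M [-0.15  0.91  0.02] op 38.8 q [-0.73  0.48  0.31  2.11  0.71  0.04 -1.03]
[[-0.162, 0.836, 0.525], [0.987, 0.133, 0.092], [0.007, 0.533, -0.846]]
d mm 87.9 lateral (tool x,y) mm [-2.8  4.9] F tool [-0.3 -1.6  2.6] M tool [ 0.92  0.01 -0.01]
axis err deg in tool [ 0.21 -0.05  0.  ] roll rel M [-0.2  0.   0.7]
```

```bash
python3 -m creep '[3,-5,10,0,0,0,0,0,0,0,0,0]'; python3 chk.py; python3 -m creep '[2,-4,10,0,0,0,0,0,0,0,0,0]'; python3 chk.py
```

```text
clock: 10.05
tool_pos: [0.5741, 0.2101, 0.2851]
eef_rot: [0.624, 0.731, 0.213, 0.177]
contact_force: [-0.4, 0.1, -2.0]
opening: 0.441
t 10.05 p [0.5741 0.2101 0.2851] F [-0.4  0.1 -2. ] M [-0.18  0.89  0.03] op 38.9 q [-0.72  0.48  0.3   2.11  0.88  0.04 -1.21]
[[-0.159, 0.837, 0.524], [0.987, 0.131, 0.091], [0.007, 0.532, -0.847]]
d mm 84.6 lateral (tool x,y) mm [-2.3  3.6] F tool [ 0.1 -1.4  1.5] M tool [ 0.91 -0.02 -0.04]
axis err deg in tool [ 0.12  0.03 -0.  ] roll rel M [-0.1 -0.   0.8]
clock: 10.22
tool_pos: [0.5753, 0.2105, 0.2818]
eef_rot: [0.624, 0.731, 0.213, 0.177]
contact_force: [0.3, 0.3, -2.9]
opening: 0.442
t 10.22 p [0.5753 0.2105 0.2818] F [ 0.3  0.3 -2.9] M [-0.18  0.9   0.05] op 38.9 q [-0.71  0.49  0.28  2.11  1.06  0.05 -1.39]
[[-0.158, 0.837, 0.524], [0.987, 0.13, 0.09], [0.007, 0.531, -0.847]]
d mm 81.2 lateral (tool x,y) mm [-2.1  2.9] F tool [ 0.2 -1.3  2.7] M tool [ 0.92 -0.01 -0.06]
axis err deg in tool [0.1 0.1 0. ] roll rel M [-0.1 -0.1  0.9]
```

```bash
python3 -m creep '[0,0,0,0,0,-7,0,0,0,0,0,-7,0,0,0,0,0,-7,0,0,0,0,0,-7,0,0,0,0,0,-7]'; python3 chk.py; python3 -m creep '[0,0,0,0,0,-7,0,0,0,0,0,-7,0,0,0,0,0,-7,0,0,0,0,0,-7,0,0,0,0,0,-7]'; python3 chk.py
```

```text
clock: 10.63
tool_pos: [0.5742, 0.2093, 0.2845]
eef_rot: [0.369, 0.887, 0.148, 0.234]
contact_force: [0.4, 0.9, -3.5]
opening: 0.436
t 10.63 p [0.5742 0.2093 0.2845] F [ 0.4  0.9 -3.5] M [-0.21  0.84 -0.07] op 38.4 q [-0.62  0.47  0.14  2.11  1.29  0.12 -0.98]
[[-0.619, 0.585, 0.524], [0.724, 0.684, 0.09], [-0.306, 0.435, -0.847]]
d mm 84.2 lateral (tool x,y) mm [-5.1  2.9] F tool [ 1.5 -0.7  3.2] M tool [0.76 0.42 0.03]
axis err deg in tool [ 0.05  0.14 -0.  ] roll rel M [ -0.1  -0.1 -35. ]
clock: 11.05
tool_pos: [0.5717, 0.207, 0.2869]
eef_rot: [0.078, 0.958, 0.068, 0.266]
contact_force: [-1.1, -1.5, -3.5]
opening: 0.436
t 11.05 p [0.5717 0.207  0.2869] F [-1.1 -1.5 -3.5] M [-0.12  0.83 -0.04] op 38.4 q [-0.5   0.46 -0.02  2.11  1.32  0.2  -0.38]
[[-0.846, 0.114, 0.521], [0.187, 0.978, 0.089], [-0.499, 0.172, -0.849]]
d mm 87.7 lateral (tool x,y) mm [-5.8 -0.7] F tool [ 2.4 -2.2  2.3] M tool [0.27 0.79 0.05]
axis err deg in tool [-0.15 -0.08  0.  ] roll rel M [  0.2  -0.  -70.8]
```

```bash
python3 -m creep '[6,1,8,0,0,0,1,0,10,0,0,0,0,0,10,0,0,0,0,0,0,0,0,0]'; python3 chk.py
```

```text
clock: 11.38
tool_pos: [0.5795, 0.2096, 0.2617]
eef_rot: [0.073, 0.959, 0.066, 0.266]
contact_force: [0.4, 0.5, -3.0]
opening: 0.442
t 11.38 p [0.5795 0.2096 0.2617] F [ 0.4  0.5 -3. ] M [-0.14  0.81  0.02] op 38.9 q [-0.53  0.51  0.02  2.11  1.63  0.17 -0.68]
[[-0.848, 0.105, 0.519], [0.176, 0.981, 0.088], [-0.5, 0.166, -0.85]]
d mm 62.1 lateral (tool x,y) mm [ 0.8 -1.8] F tool [1.2 0.  2.8] M tool [ 0.25  0.79 -0.02]
axis err deg in tool [-0.22 -0.18  0.  ] roll rel M [  0.3   0.  -71.4]
```

```bash
python3 - <<'E'
from h import *
for c in ['wrist','scene','top']:
    s=snap(c,c+'5'); pickle.dump(s,open(c+'5.pkl','wb'))
    S,M=shaft(); print(c,proj(s,[SEAT+.036*S,SEAT]).round(1).tolist())
    st0=get_state(); Rt=R.from_quat(st0['eef_rot']).as_matrix(); F=st0['tool_pos']+Rt@[-.0035,0,.043]; print(' foot, collar bottom',proj(s,[F,F-.038*Rt[:,2]]).round(1).tolist())
E
python3 zoom.py wrist5 320 210 70;python3 zoom.py scene5 460 180 35;python3 zoom.py top5 205 175 35
```

```text
wrist [[318.7, 221.0], [318.7, 205.0]]
 foot, collar bottom [[315.9, 235.6], [315.6, 265.6]]
scene [[469.2, 184.7], [468.1, 201.8]]
 foot, collar bottom [[469.2, 171.4], [470.4, 152.1]]
top [[197.9, 179.1], [200.1, 172.3]]
 foot, collar bottom [[196.7, 184.4], [194.1, 192.2]]
```

View pics/wrist5z.png

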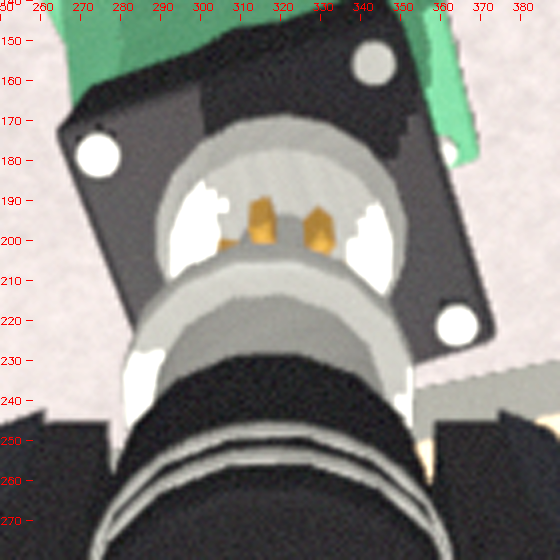

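View pics/scene5z.png

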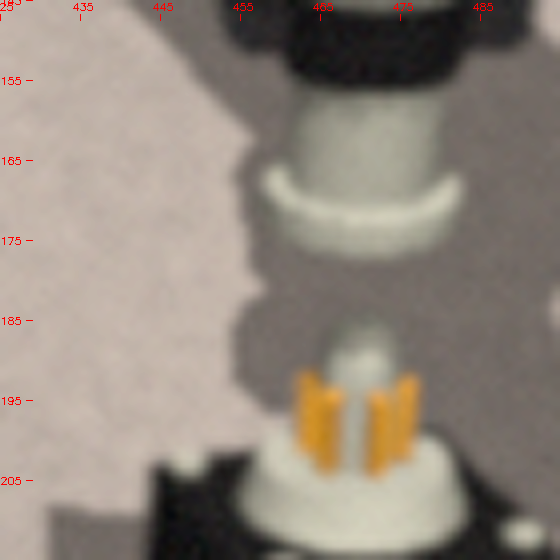

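View pics/top5z.png

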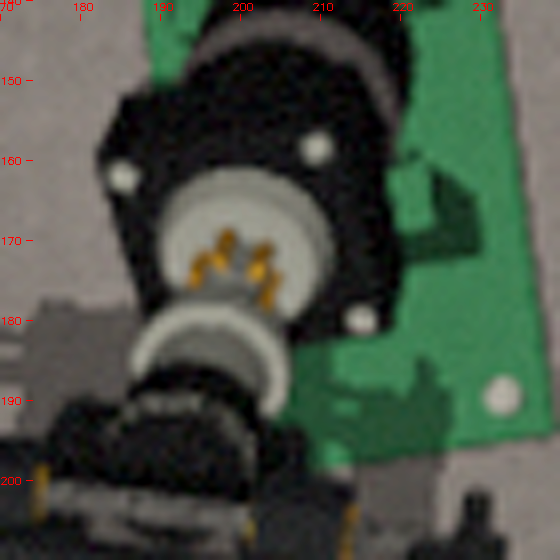

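```bash
python3 -m creep '[-1,2,9,0,0,0,0,0,9,0,0,0,0,0,0,0,0,0]'; python3 chk.py
```

```text
clock: 11.78
tool_pos: [0.5899, 0.2131, 0.2511]
eef_rot: [0.074, 0.958, 0.067, 0.267]
contact_force: [0.4, 0.2, -1.9]
opening: 0.443
t 11.78 p [0.5899 0.2131 0.2511] F [ 0.4  0.2 -1.9] M [-0.12  0.87  0.03] op 39.0 q [-0.49  0.54 -0.03  2.1   1.72  0.2  -0.77]
[[-0.846, 0.106, 0.522], [0.178, 0.98, 0.089], [-0.502, 0.169, -0.848]]
d mm 47.2 lateral (tool x,y) mm [-2.2  1.1] F tool [ 0.7 -0.1  1.8] M tool [ 0.24  0.84 -0.01]
axis err deg in tool [-0.09  0.04  0.  ] roll rel M [  0.1  -0.1 -71.3]
```

```bash
python3 -m creep '[2,-1,6,0,0,0,0,0,6,0,0,0,0,0,0,0,0,0]'; python3 chk.py; python3 -m creep '[0.5,0,6,0,0,0,0,0,5,0,0,0,0,0,0,0,0,0]'; python3 chk.py
```

```text
clock: 12.03
tool_pos: [0.5942, 0.2134, 0.2414]
eef_rot: [0.074, 0.958, 0.067, 0.268]
contact_force: [-0.2, 0.5, -1.7]
opening: 0.437
t 12.03 p [0.5942 0.2134 0.2414] F [-0.2  0.5 -1.7] M [-0.09  0.79 -0.  ] op 38.5 q [-0.46  0.56 -0.08  2.1   1.79  0.23 -0.84]
[[-0.846, 0.106, 0.523], [0.178, 0.98, 0.09], [-0.503, 0.169, -0.848]]
d mm 36.7 lateral (tool x,y) mm [-1.   0.2] F tool [1.1 0.1 1.4] M tool [0.22 0.76 0.02]
axis err deg in tool [-0.07  0.08  0.  ] roll rel M [  0.   -0.1 -71.3]
clock: 12.28
tool_pos: [0.5996, 0.2143, 0.2328]
eef_rot: [0.074, 0.958, 0.067, 0.268]
contact_force: [-0.0, 0.5, -2.5]
opening: 0.443
t 12.28 p [0.5996 0.2143 0.2328] F [-0.   0.5 -2.5] M [-0.17  0.84  0.02] op 39.0 q [-0.43  0.58 -0.11  2.09  1.84  0.25 -0.87]
[[-0.845, 0.106, 0.524], [0.178, 0.98, 0.089], [-0.504, 0.169, -0.847]]
d mm 26.6 lateral (tool x,y) mm [-1.1  0.1] F tool [1.4 0.  2.2] M tool [ 0.28  0.8  -0.03]
axis err deg in tool [-0.08  0.11 -0.  ] roll rel M [ -0.   -0.1 -71.3]
```

```bash
python3 -m creep '[0.7,0,5,0,0,0,0,0,3,0,0,0]'; python3 chk.py
```

```text
clock: 12.45
tool_pos: [0.6033, 0.2149, 0.2283]
eef_rot: [0.074, 0.958, 0.068, 0.27]
contact_force: [-24.2, -8.1, 35.5]
opening: 0.438
t 12.45 p [0.6033 0.2149 0.2283] F [-24.2  -8.1  35.5] M [-0.8   1.03 -0.3 ] op 38.6 q [-0.42  0.6  -0.14  2.09  1.87  0.27 -0.9 ]
[[-0.843, 0.106, 0.527], [0.179, 0.98, 0.09], [-0.507, 0.17, -0.845]]
d mm 20.8 lateral (tool x,y) mm [-2.1  0.4] F tool [  1.   -4.5 -43.5] M tool [ 1.02  0.88 -0.07]
axis err deg in tool [-0.03  0.34  0.  ] roll rel M [ -0.2  -0.3 -71.3]
```

```bash
python3 -m creep '[1,0,0.5,0,0,-4,0.3,0,1.2,0,0,-4,0,0,1.2,0,0,-4]'; python3 chk.py
```

```text
clock: 12.7
tool_pos: [0.6027, 0.2153, 0.2276]
eef_rot: [-0.03, 0.96, 0.039, 0.277]
contact_force: [-1.4, -0.7, -2.1]
opening: 0.434
t 12.7 p [0.6027 0.2153 0.2276] F [-1.4 -0.7 -2.1] M [-0.21  1.16  0.  ] op 38.2 q [-0.45  0.6  -0.09  2.09  1.94  0.24 -0.76]
[[-0.845, -0.079, 0.528], [-0.035, 0.995, 0.091], [-0.533, 0.059, -0.844]]
d mm 20.5 lateral (tool x,y) mm [-1.4  1.2] F tool [ 2.4 -0.7  1. ] M tool [ 0.14  1.17 -0.01]
axis err deg in tool [ 0.    0.44 -0.  ] roll rel M [ -0.3  -0.4 -83.7]
```

```bash
python3 -m creep '[0.5,-0.5,2.5,0,0.3,-4,0.3,0,2.5,0,0,-4]'; python3 chk.py
```

```text
clock: 12.87
tool_pos: [0.6043, 0.2154, 0.2236]
eef_rot: [-0.1, 0.956, 0.019, 0.276]
contact_force: [0.4, 0.5, -2.2]
opening: 0.443
t 12.87 p [0.6043 0.2154 0.2236] F [ 0.4  0.5 -2.2] M [-0.19  0.92 -0.  ] op 39.0 q [-0.47  0.6  -0.05  2.09  1.98  0.22 -0.66]
[[-0.827, -0.202, 0.524], [-0.181, 0.979, 0.092], [-0.532, -0.019, -0.847]]
d mm 16.2 lateral (tool x,y) mm [-0.5  1.4] F tool [0.7 0.4 2.1] M tool [-0.01  0.94 -0.01]
axis err deg in tool [ 0.02  0.15 -0.  ] roll rel M [ -0.1  -0.1 -92.1]
```

```bash
python3 -m creep '[0.5,-0.7,3,0,0,0,0.3,-0.5,3,0,0,0]'; python3 chk.py;  python3 -m creep '[0.3,-0.3,3,0,0,0,0.3,0,3,0,0,0]'; python3 chk.py
```

```text
clock: 13.03
tool_pos: [0.607, 0.215, 0.218]
eef_rot: [-0.101, 0.956, 0.019, 0.276]
contact_force: [-0.6, -0.3, -2.8]
opening: 0.447
t 13.03 p [0.607 0.215 0.218] F [-0.6 -0.3 -2.8] M [-0.11  0.86 -0.05] op 39.4 q [-0.45  0.62 -0.07  2.09  2.    0.24 -0.67]
[[-0.827, -0.204, 0.524], [-0.183, 0.979, 0.092], [-0.532, -0.02, -0.846]]
d mm 10.1 lateral (tool x,y) mm [0.2 0.6] F tool [ 2.  -0.1  2. ] M tool [-0.04  0.86  0.06]
axis err deg in tool [0.02 0.17 0.  ] roll rel M [ -0.2  -0.1 -92.2]
clock: 13.2
tool_pos: [0.61, 0.2152, 0.212]
eef_rot: [-0.1, 0.956, 0.019, 0.276]
contact_force: [-0.2, -1.1, -2.2]
opening: 0.442
t 13.2 p [0.61   0.2152 0.212 ] F [-0.2 -1.1 -2.2] M [-0.13  0.86 -0.02] op 38.9 q [-0.43  0.63 -0.1   2.08  2.02  0.25 -0.69]
[[-0.827, -0.201, 0.524], [-0.18, 0.979, 0.092], [-0.532, -0.018, -0.847]]
d mm 3.4 lateral (tool x,y) mm [0.8 0.2] F tool [ 1.5 -1.   1.7] M tool [-0.04  0.87  0.02]
axis err deg in tool [0.03 0.16 0.  ] roll rel M [ -0.2  -0.1 -92. ]
```

Meshed and sliding freely. Push to the shoulder.

```bash
python3 -m creep '[-0.3,0,2.5,0,0,0,-0.3,0,2.5,0,0,0]'; python3 chk.py; python3 -m creep '[0,0,2.5,0,0,0]'; python3 chk.py
```

```text
clock: 13.37
tool_pos: [0.6114, 0.2151, 0.2095]
eef_rot: [-0.099, 0.956, 0.02, 0.276]
contact_force: [-36.6, -11.1, 49.6]
opening: 0.44
t 13.37 p [0.6114 0.2151 0.2095] F [-36.6 -11.1  49.6] M [-0.67  1.38 -0.19] op 38.8 q [-0.42  0.64 -0.11  2.08  2.03  0.26 -0.69]
[[-0.828, -0.2, 0.524], [-0.178, 0.98, 0.093], [-0.532, -0.016, -0.846]]
d mm 0.6 lateral (tool x,y) mm [ 1. -0.] F tool [  5.9  -4.4 -62.2] M tool [ 0.41  1.49 -0.06]
axis err deg in tool [0.08 0.18 0.  ] roll rel M [ -0.2  -0.1 -91.9]
clock: 13.45
tool_pos: [0.6113, 0.2151, 0.2097]
eef_rot: [-0.099, 0.956, 0.021, 0.277]
contact_force: [-19.4, -6.0, 25.7]
opening: 0.443
t 13.45 p [0.6113 0.2151 0.2097] F [-19.4  -6.   25.7] M [-0.44  1.12 -0.06] op 39.0 q [-0.42  0.64 -0.11  2.08  2.03  0.26 -0.7 ]
[[-0.827, -0.2, 0.525], [-0.177, 0.98, 0.094], [-0.534, -0.015, -0.846]]
d mm 0.8 lateral (tool x,y) mm [1. 0.] F tool [  3.4  -2.4 -32.5] M tool [ 0.2   1.18 -0.08]
axis err deg in tool [ 0.14  0.27 -0.  ] roll rel M [ -0.3  -0.1 -91.8]
```

```bash
python3 -m creep '[0,0,0,0,0,0]' >/dev/null; python3 - <<'E'
from h import *
for c in ['wrist','scene']: s=snap(c,c+'6'); pickle.dump(s,open(c+'6.pkl','wb'))
E
python3 zoom.py wrist6 320 210 70;python3 zoom.py scene6 465 185 28; python3 chk.py
```

```text
t 13.63 p [0.6113 0.215  0.2101] F [ 0.   0.5 -2.7] M [-0.11  0.87 -0.06] op 38.5 q [-0.42  0.63 -0.11  2.08  2.03  0.26 -0.7 ]
[[-0.827, -0.199, 0.526], [-0.176, 0.98, 0.095], [-0.534, -0.014, -0.845]]
d mm 1.1 lateral (tool x,y) mm [ 0.7 -0.1] F tool [1.3 0.5 2.3] M tool [-0.03  0.87  0.08]
axis err deg in tool [0.15 0.31 0.  ] roll rel M [ -0.4  -0.1 -91.8]
```

View pics/wrist6z.png

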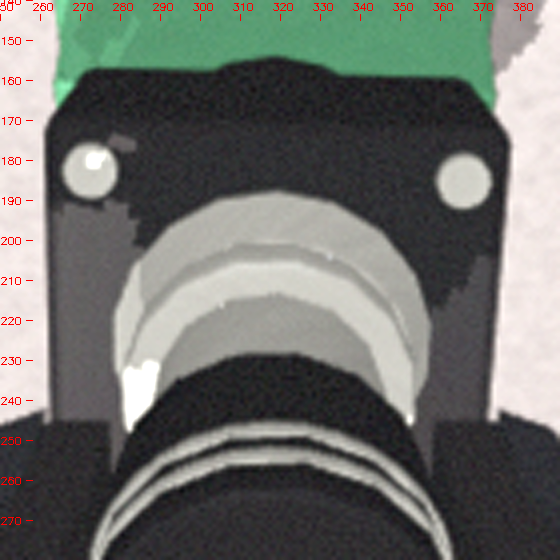

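View pics/scene6z.png

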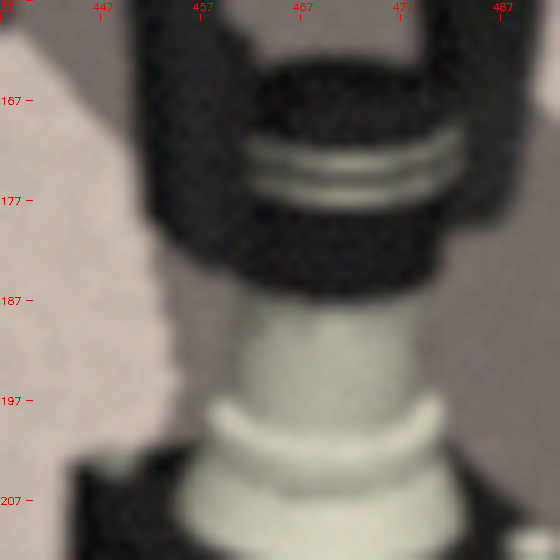

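```bash
python3 -m creep '[0,0,0,0,0,0,0,0,0,0,0,0,0,0,0,0,0,0,0,0,0,0,0,0]' 70; python3 chk.py; python3 -m creep '[0,0,-10,0,0,0,0,0,-15,0,0,0,0,0,-20,0,0,0,0,0,-25,0,0,0,0,0,-20,0,0,0]'; python3 chk.py; python3 - <<'E'
from h import *
for c in ['wrist','scene','top']: s=snap(c,c+'7'); pickle.dump(s,open(c+'7.pkl','wb')); S,M=shaft(); print(c,proj(s,[SEAT+.074*S,SEAT+.038*S,SEAT]).round(1).tolist())
E
python3 zoom.py scene7 465 185 35
```

```text
clock: 13.97
tool_pos: [0.6142, 0.2153, 0.2108]
eef_rot: [-0.097, 0.955, 0.021, 0.279]
contact_force: [0.4, -0.7, -0.1]
opening: 0.721
t 13.97 p [0.6142 0.2153 0.2108] F [ 0.4 -0.7 -0.1] M [-0.05  0.5   0.03] op 63.5 q [-0.42  0.64 -0.11  2.08  2.04  0.26 -0.7 ]
[[-0.825, -0.197, 0.53], [-0.174, 0.98, 0.094], [-0.538, -0.014, -0.843]]
d mm 0.2 lateral (tool x,y) mm [-2.3 -0.5] F tool [-0.2 -0.8  0.2] M tool [-0.06  0.5  -0.01]
axis err deg in tool [0.08 0.55 0.  ] roll rel M [ -0.5  -0.4 -91.7]
clock: 14.38
tool_pos: [0.5693, 0.2059, 0.2801]
eef_rot: [-0.096, 0.956, 0.021, 0.278]
contact_force: [-0.1, 0.2, -0.7]
opening: 0.792
t 14.38 p [0.5693 0.2059 0.2801] F [-0.1  0.2 -0.7] M [-0.07  0.52 -0.05] op 69.8 q [-0.68  0.48  0.24  2.14  1.62  0.06 -0.33]
[[-0.827, -0.195, 0.527], [-0.171, 0.981, 0.093], [-0.535, -0.013, -0.845]]
d mm 83.3 lateral (tool x,y) mm [ 0.  -1.9] F tool [0.4 0.2 0.6] M tool [-0.    0.52  0.05]
axis err deg in tool [ 0.06  0.36 -0.  ] roll rel M [ -0.3  -0.2 -91.5]
wrist [[318.7, 228.4], [318.4, 209.9], [318.2, 195.2]]
scene [[470.3, 165.9], [469.2, 183.7], [468.1, 201.8]]
top [[195.4, 186.6], [197.7, 179.4], [200.1, 172.3]]
```

View pics/wrist7.png

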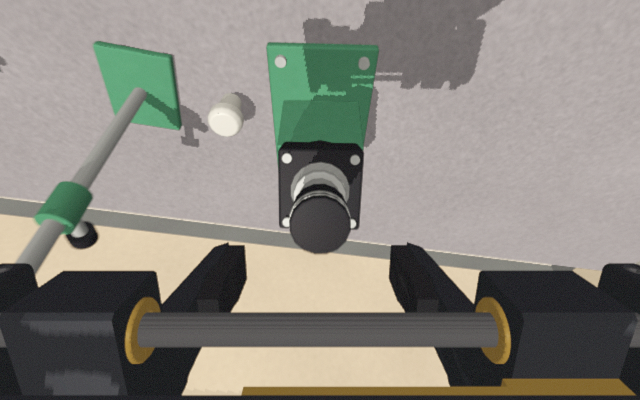

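View pics/scene7z.png

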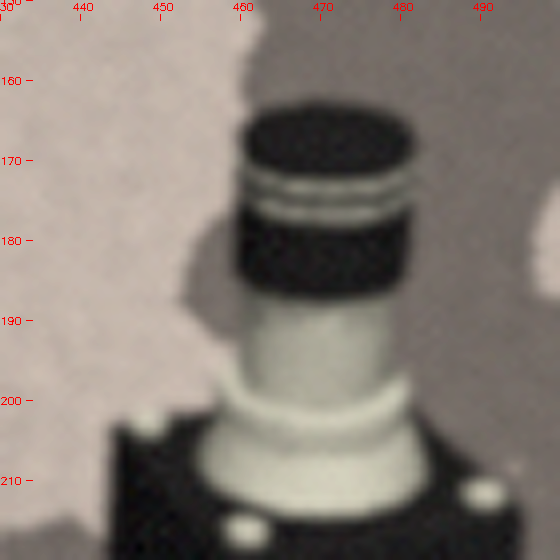

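View pics/scene7.png

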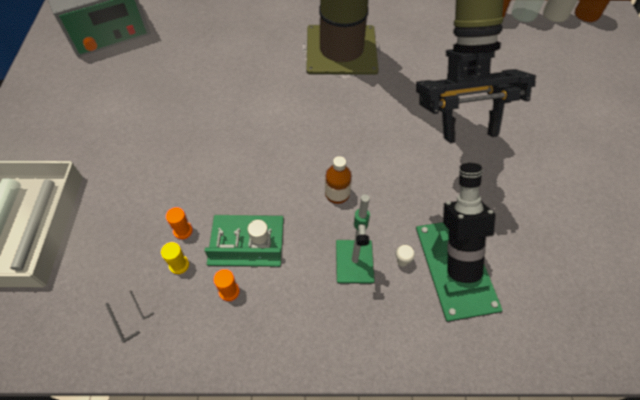

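```bash
python3 -m creep '[0,0,-10,0,0,0,0,0,0,0,0,0,0,0,0,0,0,0]'; python3 -c "
from plant import finish_job
print(finish_job())"
```

```text
clock: 14.78
tool_pos: [0.5665, 0.2061, 0.283]
eef_rot: [-0.097, 0.956, 0.02, 0.277]
contact_force: [0.4, -0.2, 0.1]
opening: 0.793
the job is handed in; nothing more can be done
None
```

The black-collared sleeve is seated on the splined shaft and released, and I handed the job in at 14.8 s of the 51 s allowed. I pulled it about 69 mm out of its clip and carried it over. On the shaft it stopped on the tooth ends, and turning it about 20° under light push meshed the teeth.

- **Seating:** it slid on without resistance and stopped firmly against the shoulder, with a peak push of about 62 N. The measured travel from the tooth stop was about 20 mm, not the nominal 22 mm. I put that down to a small slip in the grip or measurement error.
- **After release:** in the scene picture the flange lies on the shoulder. The collar top is within about 1 px of where a seated sleeve should show, and on the side away from standing proud.
- **Bystanders:** the adaptor, bottle, stopper and look-alikes are where they were in the first picture, as far as I can see.
- **Robot:** it was about 85 mm clear of the sleeve's seated position and touching nothing, with a wrist force near 0 N.

While lining up for the shaft, joint 6 came to its lower limit (about 0.04 rad). I turned the tool about 70° to move it away. It did not read outside its range at any check.

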